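# Close the product pot with its notched lid

### The job

Take the steel lid off the sloping draining rack and put it on the product pot so that the suction pipe stands in the lid's notch and the lid sits fully home, level and centred on the rim. The pot's stand is height-adjustable, so lower the lid gently, keep hold of it until you feel that it is seated, then let go and back off; do not shove the pot, and leave the rack, bottles and other things around undisturbed.

Things in the scene. Friction and masses are not known exactly. Their poses are not given: they have to be found in the camera images.
- lid: Loose round steel lid, 180 mm across, flange 5 mm thick, 0.26-0.47 kg. Origin: centre of the flange's underside; z out of its upper face. Below it five round-ended 10 mm locating studs reach to z = -10 mm, at 74 mm radius, 60, 120, 180, 240, 300 degrees from +x. At the start it lies on the rack: z leans 30 degrees from vertical to the rack's -x, +x points up the slope.
- lid_grip (a point): On the lid, 28 mm along its z: where to pinch the black flat upright grip at its centre, which is 14 mm thick along the lid's x, 70 mm long along its y and spans z = 5 to 45 mm. Pinch it across x with the tool along the lid's -z. Axes as the lid's.
- lid_notch (a point): In the lid's notch, 74 mm from its centre along its +x, at the underside. The notch is open to the edge, runs from 63 to 90 mm from the centre, and is 28 mm wide here, wider outwards. Axes as the lid's.
- rack: Fixed draining rack: a white plate 180 x 190 mm sloping at 30 degrees, low end (about 35 mm high) at the rack's -x, high end about 115 mm high at +x; two stop pins at the low end hold the lid. Origin: on the table under the plate; z up.
- stand: Fixed stand, 190 x 190 mm base, carrying an open round steel pot, outer diameter 172, inner 164 mm. Origin: on the table on the pot's axis; z up. The rim's height is NOT reported: it is set anywhere from 127 to 157 mm above the table and stays put; find it by touch or sight. Seated, the lid's flange rests on the rim, studs inside it with 3 mm play, lid +x along the stand's +x.
- stand_pipe (a point): On the table level below the suction pipe, 74 mm from the pot's axis along the stand's +x. The steel pipe, 12 mm thick, rises here inside the pot to 34 mm above the rim, bends outward over the rim and goes down outside (to 114 mm from the axis). Axes as the stand's.
- bottle1: Bystander: amber pump bottle, 62 mm thick, 170 mm high, between the rack and the stand. Origin: centre of its underside. Leave it alone.
- bottle2: Bystander: amber pump bottle, 62 mm thick, 170 mm high, near the robot. Origin: centre of its underside. Leave it alone.
- bottle3: Bystander: amber pump bottle, 62 mm thick, 170 mm high, towards the back. Origin: centre of its underside. Leave it alone.
- bottle4: Bystander: amber pump bottle, 62 mm thick, 170 mm high, at the right side. Origin: centre of its underside. Leave it alone.
- glovebox: Bystander: cardboard glove box 120 x 220 x 70 mm. Origin: centre of its underside. Leave it alone.
- jar: Bystander: white jar, 80 mm across, 85 mm high. Origin: centre of its underside. Leave it alone.
- funnel: Bystander: orange funnel standing mouth down, 110 mm across, 100 mm high. Origin: centre of its underside. Leave it alone.
There are look-alikes about, which are no part of the job. Leave any blue or red look-alike of the rack alone.

How it is judged:
On the way, in this order (a step that is already met when the one before it is completed fails the run):
1. the lid is lifted clear of the rack in the gripper (contact force between lid and the fingers above 1 N and contact force between lid and rack below 0.01 N and distance between lid and rack above 0.14 m), for 0.1 s.
2. the lid is seated on the rim, level and centred, while still held (horizontal distance between lid and stand below 0.007 m and angle between lid's own z axis and vertical below 0.06 rad and angle between the x axis of lid and the x axis of stand, either way round below 0.18 rad and contact force between lid and stand above 1 N and contact force between lid and the fingers above 0.5 N), for 0.1 s.
At the end, for the whole second after the job is handed in: The lid is released and at rest on the pot's rim, its centre within 5.5 mm of the pot's axis, level within 0.03 rad, its notch over the pipe (lid +x within 0.18 rad of the stand's +x) (horizontal distance between lid and stand below 0.0055 m and angle between lid's own z axis and vertical below 0.03 rad and angle between the x axis of lid and the x axis of stand, either way round below 0.18 rad and contact force between lid and stand above 1 N and linear speed of lid below 0.01 m/s and angular speed of lid below 0.05 rad/s); the robot touches nothing.
It fails at once if the lid is pressed on the pot or stand with more than 60 N (contact force between lid and stand above 60 N).
It fails at once if the robot itself pushes the pot, stand or rack with more than 15 N (contact force between any of the fingers, the arm and stand above 15 N or contact force between any of the fingers, the arm and rack above 15 N).
It fails at once if a bottle is moved by more than 30 mm or tipped (distance of any of bottle1, bottle2, bottle3, bottle4 from where it was at the start of the episode above 0.03 m or angle between any of bottle1, bottle2, bottle3, bottle4's own z axis and vertical above 0.3 rad).
It fails at once if the glove box, jar or funnel is moved by more than 30 mm or tipped (distance of any of glovebox, jar, funnel from where it was at the start of the episode above 0.03 m or angle between any of glovebox, jar, funnel's own z axis and vertical above 0.3 rad).
It also fails if it takes over 48 s, if anything falls off the work surface, if the arm or the gripper's body presses on something with over 40 N, if the wrist force passes 120 N, or if a joint passes its speed limit or range.

### The arm

A 7-joint arm with a two-finger parallel gripper is mounted at the origin on the work surface. World frame = base frame: x ahead of the robot, y to its left, z up, the work surface at z = 0. Lengths are in m, angles in rad, forces in N, time in s.
With the tool pointing down it reaches from about 0.4 to 0.85 m from the base axis. Payload 10.4 kg.
Tool frame: the origin (TCP) lies at the very end of the fingers, on their centre line; the grasp point (between the pads) lies 19 mm behind it (manip.grip_point_offset is the distance from the TCP to the grasp point, in m); z points along the fingers, y is the line along which they close (so a half turn about z gives the same grasp; the last joint's range is limited). The gripper opens to 85 mm and grips with 20 to 120 N. Pads are 22 mm wide; open, the fingers measure 114 mm over their backs; the gripper's body (76 mm by 85 mm) begins 54 mm behind the grasp point. The pads swing forward as they close: fully open they stand 13 mm farther back than shut.
Start: joints at [-1.282, 0.332, -0.065, 1.46, 0.022, 1.35, -0.088], TCP at [0.192, 0.595, 0.231] pointing down, gripper open.
Joint ranges: [-2.6, 2.6], [-0.5, 2.12], [-1.47, 1.34], [0.16, 2.42], [-1.27, 4.41], [0.06, 2.06], [-2.6, 2.6]. Speed limits (rad/s): [2.22, 2.22, 2.79, 2.79, 3.14, 3.14, 3.14].

### API

Orientations are given as a unit quaternion [x, y, z, w].
In Python, from workcell import manip gives the robot as it stands. The module is installed in compiled form; this text tells all that it offers.
- The arm moves only by the tool step_arm, never from a script. Its argument "moves" is a list of rows, each a list of 7 numbers: the closure, from 0 (fully open) to 1 (shut), then the shift along the world's x, y, z in mm, then the turn, a rotation vector about the world's x, y, z in rad. In form: [[grip, tx, ty, tz, ax, ay, az], ...]. A call has 1 to 10 rows; each row is the pose to reach, as a shift and turn from the pose commanded when the call began; what a row does not reach only later rows make up. A row lasts 1/10 s, in which the tool goes at most 50 mm and 8.59 degrees, less where a joint would pass 70% of its speed; a pose out of reach is approached as far as the arm can. A call with a gripper value outside its range is refused whole. The fingers move at their own pace and stop on an object; "grip_force" is the grip in N (left out, the last holds). Time passes only in rows, so rows that repeat a pose let the fingers close. It gives the time, the measured TCP pose, the force, the opening and the grip force at its end, in the units of the state.
- manip.get_obs(): the state, without advancing time (a new reading comes with each control period).
- manip.camera(name): name is "scene" or "side" or "wrist"; returns a dict with "image" (400x640x3 uint8, blue, green, red), "K" (3x3 intrinsics, pixels), "rvec" (rotation vector, rad) and "tvec" (3), from world to camera coordinates, as OpenCV has them; the wrist camera has in their place "mount" (4x4, takes a point from camera to tool coordinates, whose origin is the TCP and whose axes are the flange's). Camera axes: x right, y down, z forward; pixel columns grow to the right and rows downward; lengths in m; the calibration is good to about 2 mm. A picture is of the moment at which its call begins: read the wrist's pose just before it. There is no depth.
- manip.hand_in(): hands the job in; it is judged then, once.
The state is a dict: "clock": time; "joint_pos": joint angles; "joint_velocities": joint speeds; "tau": joint torques, N m; "position": TCP position; "ee_rot": TCP orientation; "ft_force": force on the tool from outside, world axes, zero at the start; "torque": the same for the moment, N m; "grip_width": opening from 0.0 (shut) to 1.0 (fully open); "grasp_force": force on a finger pad.
Only numpy, scipy, OpenCV 4.12 (cv2) and the standard library are available. Lean on these libraries where they do the work, as an engineer would, in place of code of your own. Each camera call takes 0.05 s, during which the arm holds its last target. There are 200 camera calls.

## Working session

There is one attempt and no reset: what is moved stays moved. The work goes in short steps, Python scripts to look and compute and a tool call to move; the robot and the scene stay as the last step left them, time stands still between calls to the robot, and variables do not carry over. Pictures are saved under pics/ and viewed, at most 10 in all, crops included, and the job is handed in when it is done.

Besides the shell and the picture viewer there is one more tool, called in YAML: its name, and indented under it one key for each argument. step_arm: Moves the arm, as the interface text tells. Its arguments: {"type":"object","properties":{"moves":{"type":"array","items":{"type":"array","items":{"type":"number"}}},"grip_force":{"type":"number"}},"required":["moves"]}

```bash
mkdir -p pics; cat > h.py <<'E'
import numpy as np,cv2
from scipy.spatial.transform import Rotation as R
from workcell import manip
def cam(n):
    o=manip.get_obs(); c=manip.camera(n); K=np.array(c["K"],float)
    if "mount" in c and c["mount"] is not None:
        T=np.eye(4);T[:3,:3]=R.from_quat(o["ee_rot"]).as_matrix();T[:3,3]=o["position"]
        M=T@np.array(c["mount"]); Rw=M[:3,:3]; C=M[:3,3]
    else:
        Rc=cv2.Rodrigues(np.array(c["rvec"],float))[0]; Rw=Rc.T; C=-Rc.T@np.array(c["tvec"],float).ravel()
    return c["image"],K,Rw,C
def ray(K,Rw,C,p):
    d=Rw@np.linalg.inv(K)@np.array([p[0],p[1],1.]); return C,d/np.linalg.norm(d)
def plane(K,Rw,C,p,z):
    c,d=ray(K,Rw,C,p); return c+d*(z-c[2])/d[2]
def proj(K,Rw,C,P):
    q=K@(Rw.T@(np.atleast_2d(P)-C).T); return (q[:2]/q[2]).T
def tri(rs):
    A=np.zeros((3,3));b=np.zeros(3)
    for c,d in rs:
        M=np.eye(3)-np.outer(d,d);A+=M;b+=M@c
    return np.linalg.solve(A,b)
E
python3 - <<'E'
from h import *
np.set_printoptions(precision=4,suppress=True)
for n in["scene","side","wrist"]:
    im,K,Rw,C=cam(n); cv2.imwrite(f"pics/{n}0.png",im); print(n,K.tolist(),C,Rw.tolist())
    np.savez(f"{n}0.npz",im=im,K=K,Rw=Rw,C=C)
o=manip.get_obs();print(o,manip.grip_point_offset)
E
```

```text
scene [[371.17743154126396, 0.0, 327.05863908029147], [0.0, 371.17743154126396, 201.14284567895766], [0.0, 0.0, 1.0]] [ 1.3033 -0.2143  0.912 ] [[0.28002250084700264, 0.6715763549476335, -0.6859829432971647], [0.9599836395319399, -0.19911987042276003, 0.1969332095758205], [-0.004337147726487134, -0.7136781324084925, -0.7004603575303351]]
side [[432.0496449463241, 0.0, 318.5766213352005], [0.0, 432.0496449463241, 207.34148029834427], [0.0, 0.0, 1.0]] [ 0.194  -1.0742  0.9884] [[0.9582799917655055, -0.17694984660448648, 0.2244731814015916], [-0.28582422052232603, -0.5877530603993315, 0.7568691134892642], [-0.0019930741852391687, -0.7894523999443339, -0.6138085498568945]]
wrist [[320.1470678033157, 0.0, 317.5354191740875], [0.0, 320.1470678033157, 197.3495895545523], [0.0, 0.0, 1.0]] [0.1154 0.6191 0.3746] [[0.30725237833377805, 0.9031325988678502, 0.2999124620125654], [0.9516280320596355, -0.29167880294451765, -0.09657931720175271], [0.00025417816666682995, 0.31507933092326895, -0.9490653036637698]]
{'clock': 0.15, 'joint_pos': array([-1.2816,  0.3327, -0.0647,  1.4608,  0.0216,  1.3498, -0.0885]), 'joint_velocities': array([-0.0009, -0.0022,  0.0001, -0.0011,  0.0016, -0.0004, -0.0019]), 'tau': array([  0.0014, -62.5828,   0.0497, -39.186 ,   0.0164,   0.0075,
        -0.    ]), 'position': array([0.1916, 0.5946, 0.2307]), 'ee_rot': array([ 0.1553,  0.9879, -0.0005, -0.0001]), 'ft_force': array([-0.4464, -0.9713,  0.888 ]), 'torque': array([-0.0002, -0.0209,  0.0149]), 'grasp_force': 0.0, 'grip_width': 0.9995838080610526} 0.0187
```

View pics/scene0.png

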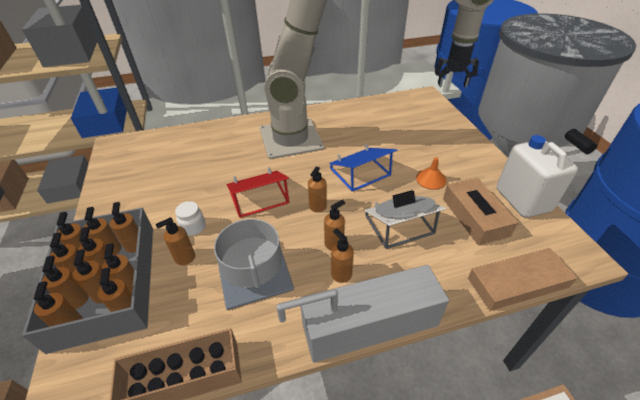

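View pics/side0.png

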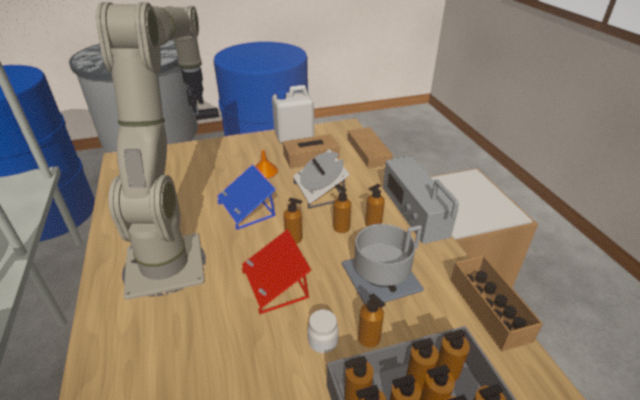

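The scene view shows the lid on the white rack at about (404,205), with its grip at (404,198), and the pot at (248,250) with the pipe at about (255,270). The side view shows the lid at (320,172) and the pot at (384,255), with the pipe at (413,235). I'll zoom in on these.

```bash
python3 - <<'E'
import numpy as np,cv2
L=[]
for n,x,y in[("scene",352,177),("side",272,137),("scene",202,217),("side",338,217)]:
    im=np.load(n+"0.npz")["im"][y:y+75,x:x+100]
    im=cv2.resize(im,(400,300),interpolation=cv2.INTER_CUBIC)
    for k in range(0,100,20): cv2.putText(im,str(x+k),(k*4,10),0,.35,(0,0,255));cv2.line(im,(k*4,0),(k*4,4),(0,0,255))
    for k in range(0,75,15): cv2.putText(im,str(y+k),(0,k*4+4),0,.35,(0,0,255))
    L.append(im)
cv2.imwrite("pics/m1.png",np.vstack([np.hstack(L[:2]),np.hstack(L[2:])]))
E
```

```text
(no output)
```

View pics/m1.png

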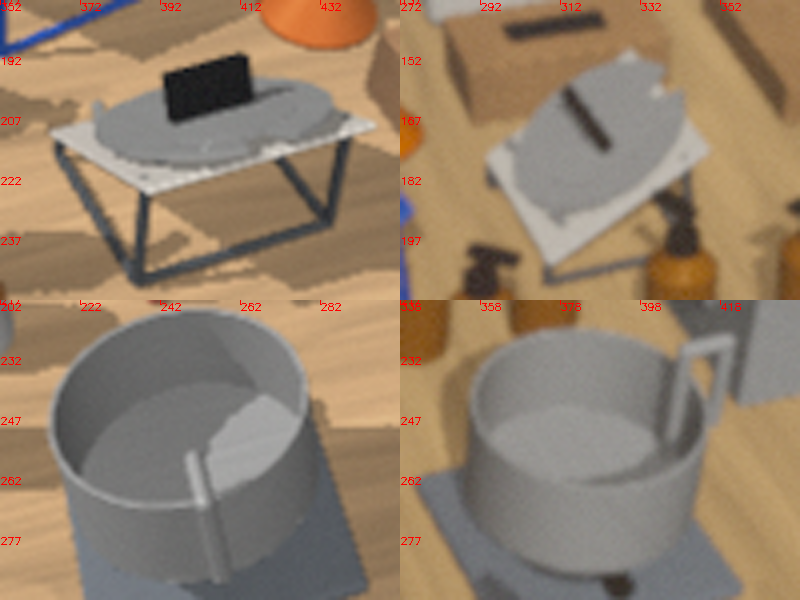

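The mosaic shows the grip's top edge in the scene view from (392.5,195.5) to (414,190.5), and in the side view from (312.5,159) to (323,174). The notch is at about (337,158) in the side view. The pot rim and the pipe bend are clear in both views.

```bash
python3 - <<'E'
from h import *
from scipy.optimize import least_squares
np.set_printoptions(precision=4,suppress=True)
c={n:[np.load(n+"0.npz")[k] for k in("K","Rw","C")] for n in("scene","side")}
def T(a,b,m):
    X=tri([ray(*c["scene"],a),ray(*c["side"],b)]);print(m,X,"res",proj(*c["scene"],X)[0]-a,proj(*c["side"],X)[0]-b);return X
a=T((392.5,195.5),(323,174),"grip -y end");b=T((414,190.5),(312.5,159),"grip +y end")
T((364,209),(309,203),"cornA");T((389,224),(349,174),"cornB");T((364,209),(293,176),"cornA alt");T((389,224),(309,203),"cornB alt");T((445,207),(349,174),"cornC alt")
i=T((249.75,255.75),(410,229.5),"pipe in");o=T((252.5,267),(420.5,227),"pipe out")
S=[(214.5,248.25),(245.75,268.5),(278.75,238.25),(252,219.25),(220.75,233.25),(269.5,225.75),(227,263.25)]
D=[(355.5,242),(378,224),(363,230),(414.75,247),(385.5,263.75),(363,255.75),(405.5,258.25)]
f=lambda v:[np.linalg.norm((plane(*c[n],p,v[2])-[v[0],v[1],v[2]])[:2])-.086 for n,l in(("scene",S),("side",D)) for p in l]
r=least_squares(f,[.75,-.2,.14]);print("pot",r.x,np.array(r.fun)*1e3)
for p in(i,o):
    d=p-r.x;print(np.hypot(d[0],d[1]),np.degrees(np.arctan2(d[1],d[0])),d[2])
E
```

```text
grip -y end [0.5798 0.1938 0.1255] res [-2.0386  3.7374] [-1.9495 -2.9489]
grip +y end [0.5704 0.2753 0.1312] res [-0.0849  0.1639] [-0.0807 -0.1269]
cornA [0.5162 0.1375 0.0353] res [-0.1875  0.3449] [-0.213  -0.2839]
cornB [0.6717 0.1497 0.1238] res [-0.1443  0.2639] [-0.1421 -0.1891]
cornA alt [0.5015 0.1636 0.0871] res [  6.8269 -15.55  ] [ 9.7007 11.8407]
cornB alt [ 0.5411  0.2257 -0.0367] res [ 0.1354 -0.2492] [0.1501 0.1983]
cornC alt [0.69   0.2857 0.098 ] res [-11.7029  17.8459] [ -7.7818 -13.8167]
pipe in [ 0.7131 -0.2449  0.175 ] res [-0.3411  0.4713] [-0.3731 -0.323 ]
pipe out [ 0.7478 -0.243   0.1741] res [-0.2928  0.4015] [-0.3131 -0.2601]
pot [ 0.6394 -0.245   0.1413] [ 0.0242 -2.1695 -2.7347 -1.6009 -1.3657 -6.8368 -6.8916 -1.3115 -0.784
 -4.3984 -1.055  -1.4278 -0.2574 -5.8964]
0.07375365453618819 0.09156345355855769 0.03367221113275792
0.10842536883849697 1.0501886712897226 0.032846817463716566
```

```bash
cat >> h.py <<'E'
def lidR(psi,tilt=np.pi/6): # tool rotation for pinching the lid: y=lid x, z=-lid z
    Rl=(R.from_euler("z",psi)*R.from_euler("y",-tilt)).as_matrix()
    return Rl,np.column_stack([Rl[:,1],Rl[:,0],-Rl[:,2]])
def delta(P,Rt):
    o=manip.get_obs()
    rv=(R.from_matrix(Rt)*R.from_quat(o["ee_rot"]).inv()).as_rotvec()
    return np.round((np.array(P)-o["position"])*1e3,1),np.round(rv,4)
E
python3 - <<'E'
from h import *
Rl,Rt=lidR(np.radians(5.5)); L=np.array([.5975,.235,.089])
print(delta(L+.16*Rl[:,2],Rt), np.linalg.det(Rt))
E
```

```text
(array([ 326.2, -367.3,   -3.1]), array([ 0.3478, -0.4323, -1.135 ])) 0.9999999999999998
```

step_arm:
  moves:
    - [0, 0, 0, 50, 0, 0, 0]
    - [0, 0, 0, 100, 0, 0, 0]
    - [0, 40, -40, 150, 0, 0, -0.1]
    - [0, 70, -80, 150, 0.05, -0.06, -0.25]
    - [0, 110, -120, 150, 0.09, -0.11, -0.4]
    - [0, 140, -160, 150, 0.14, -0.17, -0.55]
    - [0, 180, -200, 150, 0.18, -0.23, -0.7]
    - [0, 210, -240, 150, 0.23, -0.29, -0.8]
    - [0, 250, -280, 150, 0.28, -0.35, -0.95]
    - [0, 290, -320, 150, 0.32, -0.4, -1.07]

```text
clock: 1.15
position: [0.4504, 0.306, 0.3816]
ee_rot: [0.613, 0.755, 0.172, 0.157]
ft_force: [1.3, 0.0, 0.1]
grip_width: 1.002
grasp_force: 0.0
```

```bash
python3 - <<'E'
from h import *
Rl,Rt=lidR(np.radians(5.5)); L=np.array([.5975,.235,.089])
o=manip.get_obs();print(o["clock"],o["position"],o["joint_pos"].round(2),delta(L+.16*Rl[:,2],Rt))
E
```

```text
1.15 [0.45043622 0.30604408 0.38161997] [-1.04 -0.2   0.14  1.79  0.36  1.21 -0.76] (array([  67.4,  -78.7, -154.1]), array([ 0.033 , -0.0492, -0.1031]))
```

step_arm:
  moves:
    - [0, 20, -20, 0, 0.02, -0.02, -0.04]
    - [0, 20, -20, 0, 0.02, -0.02, -0.04]
    - [0, 20, -20, 0, 0.02, -0.02, -0.04]

```text
clock: 1.45
position: [0.4693, 0.288, 0.3812]
ee_rot: [0.626, 0.741, 0.181, 0.161]
ft_force: [-0.7, 0.2, -0.8]
grip_width: 1.004
grasp_force: 0.0
```

```bash
python3 - <<'E'
from h import *
Rl,Rt=lidR(np.radians(5.5)); L=np.array([.5975,.235,.089])
o=manip.get_obs();print(o["clock"],o["position"],o["joint_pos"].round(2),delta(L+.16*Rl[:,2],Rt))
E
```

```text
1.45 [0.46928516 0.28795706 0.38123122] [-1.02 -0.21  0.16  1.8   0.37  1.18 -0.76] (array([  48.6,  -60.6, -153.7]), array([ 0.0155, -0.0321, -0.0683]))
```

step_arm:
  moves:
    - [0, 20, -30, -50, 0, -0.01, -0.03]
    - [0, 40, -60, -90, 0.01, -0.03, -0.06]
    - [0, 49, -61, -120, 0.015, -0.032, -0.068]
    - [0, 49, -61, -154, 0.015, -0.032, -0.068]
    - [0, 49, -61, -154, 0.015, -0.032, -0.068]
    - [0, 49, -61, -154, 0.015, -0.032, -0.068]
    - [0, 49, -61, -154, 0.015, -0.032, -0.068]

```text
clock: 2.15
position: [0.519, 0.2288, 0.2299]
ee_rot: [0.649, 0.715, 0.193, 0.174]
ft_force: [-0.3, 0.1, -0.5]
grip_width: 1.001
grasp_force: 0.0
```

```bash
python3 - <<'E'
from h import *
im,K,Rw,C=cam("wrist");cv2.imwrite("pics/w1.png",im);np.savez("w1.npz",im=im,K=K,Rw=Rw,C=C)
o=manip.get_obs();print(o["clock"],o["position"])
E
```

```text
2.2 [0.51909494 0.22861837 0.22987518]
```

View pics/w1.png

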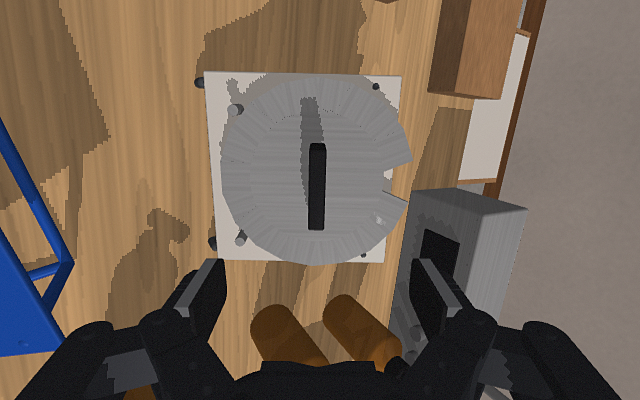

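The wrist view shows the lid with its grip's top face from about (317,144) to (316,229), the notch at (395,180), and the rack square to the view. The bottles are at (280,330) and (360,330), outside the fingers' way.

```bash
python3 - <<'E'
from h import *
np.set_printoptions(precision=4,suppress=True)
d=np.load("w1.npz");im,K,Rw,C=d["im"],d["K"],d["Rw"],d["C"]
g=im.max(2); m=np.zeros_like(g);m[135:240,300:335]=(g[135:240,300:335]<60)*255
cs=max(cv2.findContours(m,0,2)[0],key=cv2.contourArea);r=cv2.minAreaRect(cs);print(r,cv2.boundingRect(cs))
bx=cv2.boxPoints(r)
def onplane(p,P0,n):
    c,dd=ray(K,Rw,C,p);return c+dd*((P0-c)@n)/(dd@n)
Rl,Rt=lidR(np.radians(5.5));n=Rl[:,2];L=np.array([.5975,.235,.089])
Q=[onplane(p,L+.045*n,n) for p in bx]
for i in range(4):print(np.linalg.norm(Q[i]-Q[i-1]),Rl.T@(Q[i]-Q[i-1]))
ct=np.mean(Q,0);print("lid from grip",ct-.045*n, "tool coords",Rt.T@(ct-manip.get_obs()["position"]))
# grey lid disc
hsv=cv2.cvtColor(im,cv2.COLOR_BGR2HSV)
# bottles: rough position
c={k:[np.load(k+"0.npz")[j] for j in("K","Rw","C")] for k in("scene","side")}
for a,b in(((335,207),(343,188)),((343,236),(376,188))):
    X=tri([ray(*c["scene"],a),ray(*c["side"],b)]);print("pump",X,proj(*c["scene"],X)-a)
E
```

```text
((316.4999694824219, 185.99996948242188), (16.999996185302734, 85.99998474121094), 0.0) (308, 143, 18, 87)
0.015021373682155366 [-0.015  0.    -0.   ]
0.07575075774436119 [ 0.0007  0.0757 -0.    ]
0.013767152546452376 [ 0.0138 -0.      0.    ]
0.07576894817191193 [ 0.0006 -0.0758  0.    ]
lid from grip [0.5998 0.2397 0.0906] tool coords [0.0033 0.0009 0.1163]
pump [0.6009 0.0115 0.1673] [[ 0.3241 -0.5885]]
pump [ 0.7084 -0.0024  0.1601] [[-0.723   1.2334]]
```

step_arm:
  moves:
    - [0, 15, 1.4, -26, 0, 0, 0]
    - [0, 30, 2.8, -52, 0, 0, 0]
    - [0, 45, 4.2, -77, 0, 0, 0]
    - [0, 58, 5.4, -100, 0, 0, 0]
    - [0, 66, 6.2, -114, 0, 0, 0]
    - [0, 72, 6.7, -124, 0, 0, 0]
    - [0, 75, 7, -129, 0, 0, 0]
    - [0, 75, 7, -129, 0, 0, 0]
    - [0, 75, 7, -129, 0, 0, 0]

```text
clock: 3.1
position: [0.5937, 0.2345, 0.0993]
ee_rot: [0.649, 0.715, 0.192, 0.174]
ft_force: [-0.0, -0.3, 0.3]
grip_width: 1.002
grasp_force: 0.0
```

step_arm:
  grip_force: 60
  moves:
    - [0.5, 0, 0, 0, 0, 0, 0]
    - [0.7, 0, 0, 0, 0, 0, 0]
    - [1, 0, 0, 0, 0, 0, 0]
    - [1, 0, 0, 0, 0, 0, 0]
    - [1, 0, 0, 0, 0, 0, 0]
    - [1, 0, 0, 0, 0, 0, 0]
    - [1, 0, 0, 0, 0, 0, 0]
    - [1, 0, 0, 0, 0, 0, 0]

```text
clock: 3.9
position: [0.5927, 0.2358, 0.1012]
ee_rot: [0.649, 0.715, 0.193, 0.173]
ft_force: [-40.1, -7.9, 44.5]
grip_width: 0.157
grasp_force: 74.8
```

step_arm:
  moves:
    - [1, -2.5, -0.2, 4.5, 0, 0, 0]
    - [1, -5, -0.5, 9, 0, 0, 0]
    - [1, -10, -1, 17, 0, 0, 0]
    - [1, -15, -1.4, 26, 0, 0, 0]
    - [1, -15, -1.4, 26, 0, 0, 0]

```text
clock: 4.4
position: [0.5783, 0.2328, 0.1256]
ee_rot: [0.649, 0.715, 0.192, 0.174]
ft_force: [0.6, 0.7, -2.5]
grip_width: 0.159
grasp_force: 71.2
```

step_arm:
  moves:
    - [1, 0, 0, 30, 0, 0, 0]
    - [1, 0, 0, 60, 0, 0, 0]
    - [1, 0, 0, 90, 0, 0, 0]
    - [1, 0, 0, 120, 0, 0, 0]
    - [1, 0, 0, 150, 0, 0, 0]
    - [1, 0, 0, 180, 0, 0, 0]
    - [1, 0, 0, 210, 0, 0, 0]
    - [1, 0, 0, 230, 0, 0, 0]
    - [1, 0, 0, 230, 0, 0, 0]
    - [1, 0, 0, 230, 0, 0, 0]

```text
clock: 5.4
position: [0.5782, 0.2324, 0.3531]
ee_rot: [0.649, 0.715, 0.191, 0.174]
ft_force: [-0.9, -0.4, -3.6]
grip_width: 0.157
grasp_force: 71.2
```

```bash
python3 - <<'E'
from h import *
Rl,Rt=lidR(np.radians(.5),0)
o=manip.get_obs();print(o["clock"],o["position"],o["ft_force"],o["joint_pos"].round(2),delta([.639,-.245,.355],Rt))
E
```

```text
5.4 [0.57822746 0.23239215 0.35308309] [-0.86908821 -0.4064141  -3.56158749] [-0.91 -0.08  0.31  1.76  0.32  1.01 -0.61] (array([  60.8, -477.4,    1.9]), array([-0.0263,  0.5223, -0.0855]))
```

step_arm:
  moves:
    - [1, 4, -20, 0, 0, 0.04, 0]
    - [1, 8, -50, 0, 0, 0.09, -0.01]
    - [1, 12, -85, 0, 0, 0.15, -0.02]
    - [1, 16, -120, 0, -0.01, 0.21, -0.03]
    - [1, 20, -155, 0, -0.01, 0.27, -0.04]
    - [1, 25, -190, 0, -0.01, 0.33, -0.05]
    - [1, 30, -225, 0, -0.02, 0.39, -0.06]
    - [1, 35, -260, 0, -0.02, 0.45, -0.07]
    - [1, 40, -295, 0, -0.026, 0.5, -0.08]
    - [1, 44, -320, 0, -0.026, 0.522, -0.085]

```text
clock: 6.4
position: [0.6223, -0.0899, 0.3516]
ee_rot: [0.705, 0.709, -0.002, -0.001]
ft_force: [0.2, -0.4, -2.5]
grip_width: 0.153
grasp_force: 71.0
```

```bash
python3 - <<'E'
from h import *
from scipy.optimize import least_squares
Rl,Rt=lidR(np.radians(.5),0)
print(manip.get_obs()["position"],delta([.639,-.245,.355],Rt))
# subpixel rim from images: sample along projected normals, outer edge gradient
c={n:[np.load(n+"0.npz")[k] for k in("K","Rw","C")] for n in("scene","side")}
g={n:cv2.GaussianBlur(np.load(n+"0.npz")["im"],(0,0),.7).astype(float) for n in c}
v=np.array([.6394,-.245,.1413])
for it in range(4):
    E=[]
    for n in c:
        for t in np.radians(np.arange(0,360,4)):
            if abs((t+np.pi)%(2*np.pi)-np.pi)<.35: continue
            rr=np.arange(.074,.098,.0005)
            P=v+np.column_stack([rr*np.cos(t),rr*np.sin(t),0*rr]); p=proj(*c[n],P).astype(np.float32)
            s=np.stack([cv2.remap(g[n][:,:,k].astype(np.float32),p[:,0].copy(),p[:,1].copy(),1).ravel() for k in range(3)],1)
            G=np.abs(np.gradient(s,axis=0)).sum(1); 
            # outermost strong edge = max gradient beyond .080
            k=len(rr)//4+np.argmax(G[len(rr)//4:-1]); 
            if G[k]>4: E.append((n,p[k],t))
    f=lambda x:[np.linalg.norm((plane(*c[n],p,x[2])-x)[:2])-.086 for n,p,t in E]
    r=least_squares(f,v,loss="soft_l1",f_scale=.0007);v=r.x
    a=np.abs(f(v));print(len(E),v.round(4),np.median(a)*1e3,(a<.002).mean())
E
```

```text
[ 0.62233024 -0.08987943  0.35159455] (array([  16.7, -155.1,    3.4]), array([ 0.0008, -0.0039,  0.0021]))
131 [ 0.6386 -0.2435  0.1422] 3.007364782888586 0.3969465648854962
130 [ 0.6385 -0.2433  0.1418] 2.7207441860348998 0.4461538461538462
131 [ 0.6388 -0.2436  0.1418] 2.665976982140092 0.45038167938931295
131 [ 0.6388 -0.2438  0.1416] 2.608176143977556 0.4351145038167939
```

step_arm:
  moves:
    - [1, 4, -35, 0, 0, -0.004, 0.002]
    - [1, 8, -75, 0, 0, -0.004, 0.002]
    - [1, 12, -115, 0, 0, -0.004, 0.002]
    - [1, 16.7, -145, 0, 0, -0.004, 0.002]
    - [1, 16.7, -154, -20, 0, -0.004, 0.002]
    - [1, 16.7, -154, -50, 0, -0.004, 0.002]
    - [1, 16.7, -154, -80, 0, -0.004, 0.002]
    - [1, 16.7, -154, -110, 0, -0.004, 0.002]
    - [1, 16.7, -154, -130, 0, -0.004, 0.002]
    - [1, 16.7, -154, -130, 0, -0.004, 0.002]

```text
clock: 7.4
position: [0.6371, -0.2404, 0.219]
ee_rot: [0.703, 0.711, 0.0, -0.002]
ft_force: [0.2, 0.4, -3.9]
grip_width: 0.154
grasp_force: 70.9
```

```bash
python3 - <<'E'
from h import *
print(manip.get_obs()["position"],delta([.639,-.244,.215],lidR(np.radians(.5),0)[1]))
im,K,Rw,C=cam("wrist");cv2.imwrite("pics/w2.png",im);np.savez("w2.npz",im=im,K=K,Rw=Rw,C=C)
L=[]
for n,x,y in[("scene",180,170),("side",310,160)]:
    im,K,Rw,C=cam(n);np.savez(n+"2.npz",im=im,K=K,Rw=Rw,C=C)
    im=cv2.resize(im[y:y+120,x:x+130],(390,360),interpolation=cv2.INTER_CUBIC)
    for k in range(0,130,20): cv2.putText(im,str(x+k),(k*3,10),0,.35,(0,0,255));cv2.putText(im,str(y+k),(0,k*3+4),0,.35,(0,0,255))
    L.append(im)
cv2.imwrite("pics/m2.png",np.hstack(L))
E
```

```text
[ 0.63709678 -0.24043269  0.21899149] (array([ 1.9, -3.6, -4. ]), array([-0.0028, -0.0022, -0.0017]))
```

View pics/w2.png

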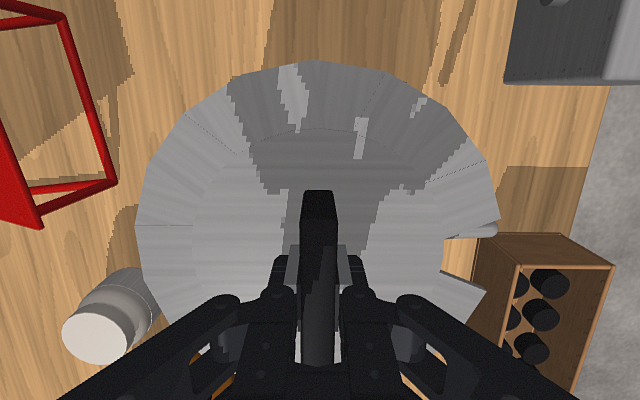

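View pics/m2.png

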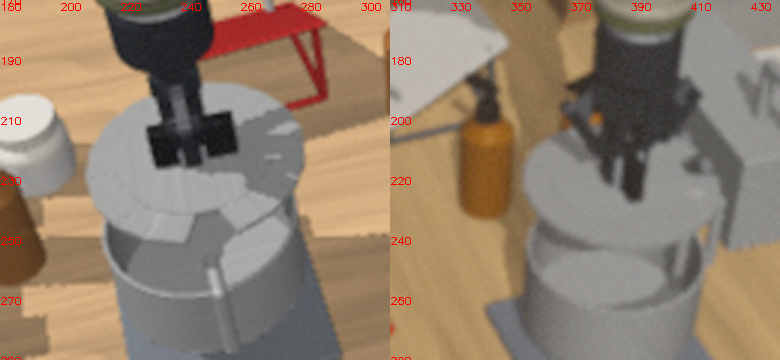

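The wrist view shows the lid level in the hand, with the notch at about (460,260) and the pipe's top showing at (450–497, 230). The scene and side views show the lid above the pot, roughly centred, with the notch facing the pipe.

```bash
python3 - <<'E'
from h import *
from scipy.optimize import least_squares
np.set_printoptions(precision=4,suppress=True)
d=np.load("w2.npz");c=(d["K"],d["Rw"],d["C"])
T=manip.get_obs()["position"];print(T)
S=[(320,60),(228,78),(185,112),(150,160),(135,225),(148,285),(390,75),(465,120),(488,160),(497,205)]
f=lambda x:[np.linalg.norm((plane(*c,p,x[2])-x)[:2])-.0895 for p in S]
r=least_squares(f,T,loss="soft_l1",f_scale=.001);print("flange top centre",r.x,r.x-T,r.fun*1e3)
z=r.x[2]
print("grip top end centre",plane(*c,(319.5,190),z+.04))
print("notch edges at flange",[plane(*c,p,z-.0) for p in((441,238),(441,270),(487,292))])
P=np.array([.639,-.244,.1416])
for o in[(.074,0,.034),(.114,0,.034),(.114,-.006,.028),(.074,-.006,.028),(.12,0,.028)]:print(o,proj(*c,P+o))
print("rim",[proj(*c,P+[.086*np.cos(t),.086*np.sin(t),0])[0] for t in(0,1.57,3.14)])
E
python3 - <<'E'
import cv2,numpy as np
im=cv2.imread("pics/w2.png")[190:320,380:530];cv2.imwrite("pics/w2c.png",cv2.resize(im,(600,520),interpolation=cv2.INTER_NEAREST))
E
```

```text
[ 0.6393 -0.2416  0.2248]
flange top centre [ 0.638  -0.2367  0.2205] [-0.0013  0.0049 -0.0043] [-0.4757  0.799  -0.2687 -0.035   0.1921 -0.1146 -1.0088  1.6015  0.6981
 -1.0715]
grip top end centre [ 0.638  -0.1915  0.2605]
notch edges at flange [array([ 0.6981, -0.2274,  0.2205]), array([ 0.7004, -0.2452,  0.2205]), array([ 0.7259, -0.2579,  0.2205])]
(0.074, 0, 0.034) [[435.2459 231.5608]]
(0.114, 0, 0.034) [[497.7958 232.1577]]
(0.114, -0.006, 0.028) [[491.2841 236.7132]]
(0.074, -0.006, 0.028) [[430.9634 236.1395]]
(0.12, 0, 0.028) [[502.038 228.465]]
rim [array([435.4315, 212.7786]), array([320.7962,  88.8047]), array([202.7104, 210.3536])]
```

View pics/w2c.png

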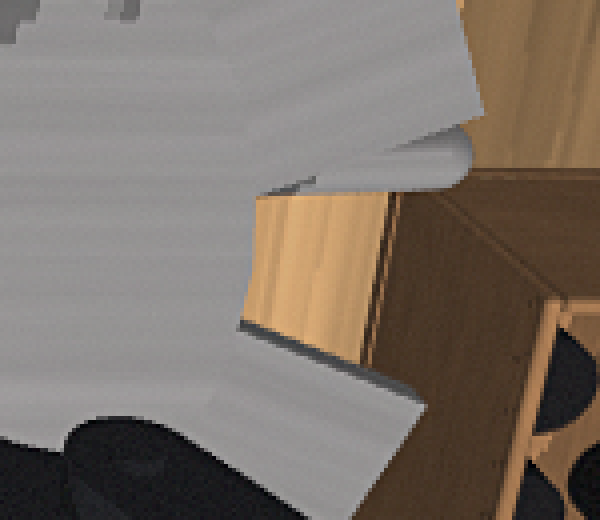

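step_arm:
  moves:
    - [1, 0, -2, 0, 0, 0, 0]
    - [1, 0, -3, 0, 0, 0, 0]
    - [1, 0, -3, 0, 0, 0, 0]
    - [1, 0, -3, 0, 0, 0, 0]

```text
clock: 7.95
position: [0.6393, -0.2444, 0.2247]
ee_rot: [0.703, 0.711, 0.002, 0.002]
ft_force: [0.2, 0.2, -2.9]
grip_width: 0.154
grasp_force: 71.0
```

```bash
python3 - <<'E'
from h import *
np.set_printoptions(precision=4,suppress=True)
for i in range(6):
    o=manip.get_obs();p=o["position"];im,K,Rw,C=cam("wrist");print(p,o["ft_force"].round(1),R.from_quat(o["ee_rot"]).as_matrix()[:,2])
cv2.imwrite("pics/w3.png",im);np.savez("w3.npz",im=im,K=K,Rw=Rw,C=C)
g=im.astype(int)
c=(K,Rw,C)
P=np.array([.639,-.244,.1416])
for o in[(.114,-.006,.028),(.12,0,.028)]:print(o,proj(*c,P+o))
cv2.imwrite("pics/w3c.png",cv2.resize(im[190:320,380:530],(600,520),interpolation=cv2.INTER_NEAREST))
E
```

```text
[ 0.6393 -0.2444  0.2247] [ 0.2  0.2 -2.9] [ 0.0059  0.0009 -1.    ]
[ 0.6393 -0.2443  0.2245] [ 0.1 -0.4 -4.2] [ 0.0058  0.001  -1.    ]
[ 0.6393 -0.2443  0.2245] [-0.3 -0.3 -2.9] [ 0.0057  0.001  -1.    ]
[ 0.6392 -0.2442  0.2244] [-1.1  0.1 -2.7] [ 0.0056  0.001  -1.    ]
[ 0.6392 -0.2442  0.2243] [-0.1  0.3 -3. ] [ 0.0055  0.001  -1.    ]
[ 0.6392 -0.2442  0.2243] [ 0.1  0.2 -3.1] [ 0.0055  0.001  -1.    ]
(0.114, -0.006, 0.028) [[483.7662 227.619 ]]
(0.12, 0, 0.028) [[494.1973 219.462 ]]
```

View pics/w3c.png

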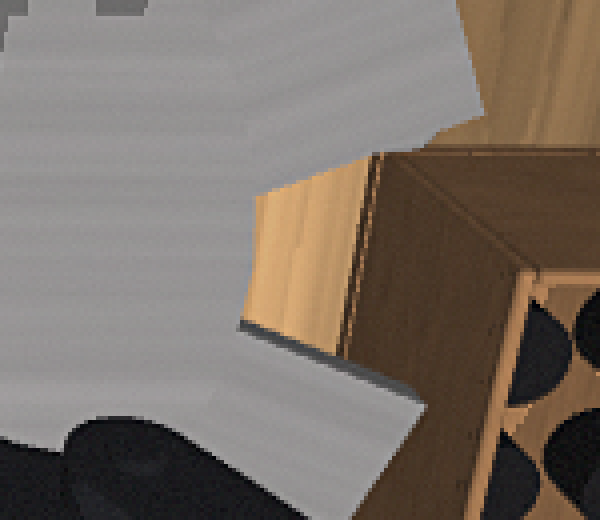

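The pipe is now hidden behind the upper notch edge, and the tool pose has settled. I'll measure the held lid against the pot in the fixed cameras.

```bash
cat > fit.py <<'E'
from h import *
from scipy.optimize import least_squares
def edge(c,g,v,rad,skip=lambda t:False,w=.004,n_it=6,hsel=None):
    v=np.array(v,float)
    for it in range(n_it):
        E=[]
        for n in c:
            for t in np.radians(np.arange(0,360,4)):
                if skip(t):continue
                rr=np.arange(rad-w,rad+w,.0003)
                p=proj(*c[n],v+np.column_stack([rr*np.cos(t),rr*np.sin(t),0*rr])).astype(np.float32)
                s=np.stack([cv2.remap(g[n][:,:,k].copy(),p[:,0].copy(),p[:,1].copy(),1).ravel() for k in range(3)],1)
                G=np.abs(np.gradient(s,axis=0)).sum(1);k=np.argmax(G)
                if 2<k<len(rr)-3 and G[k]>3:E.append((n,p[k]))
        f=lambda x:[np.linalg.norm((plane(*c[n],p,x[2])-x)[:2])-rad for n,p in E]
        r=least_squares(f,v,loss="soft_l1",f_scale=.0005);v=r.x
    a=np.abs(f(v));return v,len(E),np.median(a)*1e3
E
python3 - <<'E'
from fit import *
np.set_printoptions(precision=4,suppress=True)
bl=lambda im:cv2.GaussianBlur(im,(0,0),.6).astype(np.float32)
c={};g={};c0={};g0={}
for n in("scene","side"):
    im,K,Rw,C=cam(n);c[n]=(K,Rw,C);g[n]=bl(im);np.savez(n+"3.npz",im=im,K=K,Rw=Rw,C=C)
    d=np.load(n+"0.npz");c0[n]=[d[k] for k in("K","Rw","C")];g0[n]=bl(d["im"])
sk=lambda t:abs((t+np.pi)%(2*np.pi)-np.pi)<.35
for w in(.004,.006,.008):
    for cc in(["scene"],["side"],["scene","side"]):
        q=edge({k:c[k] for k in cc},g,[.639,-.241,.224],.0895,sk,w);p=edge({k:c0[k] for k in cc},g0,[.639,-.244,.1416],.086,sk,w)
        print(w,cc,"lid",q[0],q[1:],"pot",p[0],p[1:])
d=np.load("w3.npz");cw={"w":(d["K"],d["Rw"],d["C"])}
print("wrist lid",edge(cw,{"w":bl(d["im"])},[.64,-.241,.225],.09,lambda t:sk(t) or np.sin(t)<-.3,.006))
print("grip foot",plane(*cw["w"],(319.5,190),.2255)-[0,.035,0])
print(manip.get_obs()["position"])
E
```

```text
0.004 ['scene'] lid [ 0.6476 -0.2421  0.231 ] (67, np.float64(0.826293467375297)) pot [ 0.6169 -0.2484  0.1153] (70, np.float64(0.8564627412104355))
0.004 ['side'] lid [ 0.6265 -0.27    0.2478] (38, np.float64(0.6417465795847815)) pot [ 0.6457 -0.2269  0.1268] (40, np.float64(0.6965211866126891))
0.004 ['scene', 'side'] lid [ 0.6381 -0.2428  0.2224] (91, np.float64(0.8582340292380419)) pot [ 0.6388 -0.2429  0.1408] (76, np.float64(1.027067398279201))
0.006 ['scene'] lid [ 0.649  -0.2421  0.2324] (70, np.float64(0.9006972719621462)) pot [ 0.6144 -0.2485  0.1126] (79, np.float64(1.070538196473389))
0.006 ['side'] lid [ 0.6256 -0.2714  0.2491] (45, np.float64(0.6591172363742404)) pot [ 0.6451 -0.2273  0.1272] (41, np.float64(0.8306128891122228))
0.006 ['scene', 'side'] lid [ 0.6381 -0.2427  0.2222] (110, np.float64(1.1833802187781601)) pot [ 0.6387 -0.2432  0.142 ] (99, np.float64(1.7427542309185473))
0.008 ['scene'] lid [ 0.6504 -0.2418  0.2339] (73, np.float64(1.1166267513453705)) pot [ 0.6156 -0.2485  0.114 ] (79, np.float64(1.1168414341009152))
0.008 ['side'] lid [ 0.6181 -0.2899  0.2657] (47, np.float64(0.9666925916226726)) pot [ 0.6445 -0.228   0.1279] (44, np.float64(0.9360584590882917))
0.008 ['scene', 'side'] lid [ 0.6383 -0.2426  0.2218] (113, np.float64(1.3155402368723035)) pot [ 0.6385 -0.2432  0.1416] (112, np.float64(1.9823370999147993))
wrist lid (array([ 0.6401, -0.2418,  0.2245]), 44, np.float64(0.3053068743995094))
grip foot [ 0.6405 -0.2424  0.2255]
[ 0.6392 -0.2442  0.2243]
```

step_arm:
  moves:
    - [1, 0, -1, -10, 0, 0.005, 0]
    - [1, 0, -1, -22, 0, 0.005, 0]
    - [1, 0, -1, -34, 0, 0.005, 0]
    - [1, 0, -1, -44, 0, 0.005, 0]
    - [1, 0, -1, -52, 0, 0.005, 0]
    - [1, 0, -1, -57, 0, 0.005, 0]
    - [1, 0, -1, -57, 0, 0.005, 0]
    - [1, 0, -1, -57, 0, 0.005, 0]
    - [1, 0, -1, -57, 0, 0.005, 0]
    - [1, 0, -1, -57, 0, 0.005, 0]

```text
clock: 9.35
position: [0.6394, -0.2454, 0.1678]
ee_rot: [0.703, 0.711, 0.001, 0.0]
ft_force: [0.3, -0.6, -2.6]
grip_width: 0.154
grasp_force: 71.1
```

```bash
python3 - <<'E'
from h import *
np.set_printoptions(precision=4,suppress=True)
for i in range(3):
    o=manip.get_obs();p=o["position"];im,K,Rw,C=cam("wrist");print(o["clock"],p,o["ft_force"].round(1),R.from_quat(o["ee_rot"]).as_matrix()[:,2])
s=[cam(n)[0] for n in("scene","side")]
a=cv2.resize(im[190:320,380:530],(300,260),interpolation=cv2.INTER_CUBIC)
b=[cv2.resize(s[0][190:290,190:305],(345,300),interpolation=cv2.INTER_CUBIC),cv2.resize(s[1][190:290,330:445],(345,300),interpolation=cv2.INTER_CUBIC)]
o=np.zeros((570,690,3),np.uint8);o[:300]=np.hstack(b);o[305:565,:300]=a;cv2.imwrite("pics/m4.png",o)
E
```

```text
9.35 [ 0.6394 -0.2454  0.1678] [ 0.3 -0.6 -2.6] [ 0.0013  0.0008 -1.    ]
9.4 [ 0.6394 -0.2454  0.1677] [-0.8 -0.9 -3.1] [ 0.0011  0.0009 -1.    ]
9.45 [ 0.6393 -0.2454  0.1677] [-0.3  0.4 -2.9] [ 0.001   0.0009 -1.    ]
```

View pics/m4.png

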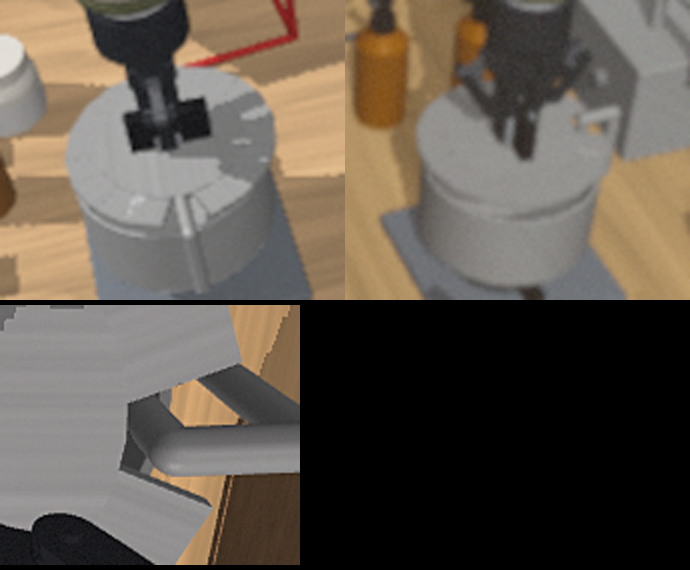

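The pipe stands in the notch, with its centreline at about (480,262) in the wrist image and clear on both sides. The lid looks level and about 20 mm above the rim.

```bash
python3 - <<'E'
from fit import *
np.set_printoptions(precision=4,suppress=True)
im,*c=cam("wrist");print(manip.get_obs()["position"])
for p in((470,262.5),(520,262.5)):print("pipe",plane(*c,p,.1695))
bl=cv2.GaussianBlur(im,(0,0),.6).astype(np.float32)
print("lid",edge({"w":c},{"w":bl},[.64,-.243,.168],.09,lambda t:abs((t+np.pi)%(2*np.pi)-np.pi)<.35 or np.sin(t)<-.3,.006))
for i in range(440,640,20):
    col=bl[:,i].sum(1);print(i,[int(v) for v in col[240:290:3]]) if i in(500,540) else 0
E
```

```text
[ 0.6392 -0.2453  0.1674]
pipe [ 0.7163 -0.2454  0.1695]
pipe [ 0.7414 -0.2451  0.1695]
lid (array([ 0.6399, -0.2431,  0.168 ]), 44, np.float64(0.34546580310267777))
500 [193, 226, 254, 161, 243, 284, 310, 367, 425, 421, 444, 433, 156, 163, 167, 166, 163]
540 [298, 303, 288, 225, 269, 301, 329, 396, 419, 436, 447, 332, 163, 182, 164, 172, 171]
```

step_arm:
  moves:
    - [1, 0, 0, -3, 0, 0, 0]
    - [1, 0, 0, -5, 0, 0, 0]
    - [1, 0, 0, -6, 0, 0, 0]
    - [1, 0, 0, -6, 0, 0, 0]
    - [1, 0, 0, -6, 0, 0, 0]

```text
clock: 10.15
position: [0.6392, -0.2453, 0.1613]
ee_rot: [0.703, 0.711, 0.001, -0.0]
ft_force: [-0.2, -0.1, -1.6]
grip_width: 0.156
grasp_force: 71.1
```

step_arm:
  moves:
    - [1, 0, -1.3, 0, 0, 0, 0]
    - [1, 0, -1.3, -1, 0, 0, 0]
    - [1, 0, -1.3, -2, 0, 0, 0]
    - [1, 0, -1.3, -3, 0, 0, 0]
    - [1, 0, -1.3, -3, 0, 0, 0]
    - [1, 0, -1.3, -3, 0, 0, 0]

```text
clock: 10.75
position: [0.639, -0.247, 0.1582]
ee_rot: [0.703, 0.711, 0.0, -0.0]
ft_force: [-1.8, -0.3, -2.3]
grip_width: 0.159
grasp_force: 71.0
```

step_arm:
  moves:
    - [1, 0, 0, -0.5, 0, 0, 0]
    - [1, 0, 0, -1, 0, 0, 0]
    - [1, 0, 0, -1, 0, 0, 0]
    - [1, 0, 0, -1, 0, 0, 0]

```text
clock: 11.15
position: [0.6391, -0.247, 0.1576]
ee_rot: [0.703, 0.711, 0.0, 0.0]
ft_force: [-2.4, -2.5, 0.7]
grip_width: 0.161
grasp_force: 71.7
```

step_arm:
  moves:
    - [1, 0, 0, -0.5, 0, 0, 0]
    - [1, 0, 0, -1, 0, 0, 0]
    - [1, 0, 0, -1, 0, 0, 0]
    - [1, 0, 0, -1, 0, 0, 0]

```text
clock: 11.55
position: [0.639, -0.2474, 0.1564]
ee_rot: [0.703, 0.711, 0.0, 0.0]
ft_force: [-1.7, -4.2, 0.2]
grip_width: 0.155
grasp_force: 71.9
```

step_arm:
  moves:
    - [1, -0.3, -0.8, 0, 0, 0, 0]
    - [1, -0.5, -1, 0, 0, 0, 0]
    - [1, -0.5, -1, -0.5, 0, 0, 0]
    - [1, -0.5, -1, -1, 0, 0, 0]
    - [1, -0.5, -1, -1, 0, 0, 0]
    - [1, -0.5, -1, -1, 0, 0, 0]

```text
clock: 12.15
position: [0.6386, -0.2476, 0.1551]
ee_rot: [0.703, 0.711, 0.0, -0.0]
ft_force: [0.1, -3.0, -2.1]
grip_width: 0.16
grasp_force: 71.7
```

```bash
python3 - <<'E'
from h import *
np.set_printoptions(precision=4,suppress=True)
for i in range(2):
    o=manip.get_obs();print(o["clock"],o["position"],o["ft_force"].round(1),o["torque"].round(2),R.from_quat(o["ee_rot"]).as_matrix()[:,2]);im=cam("wrist")
E
```

```text
12.15 [ 0.6386 -0.2476  0.1551] [ 0.1 -3.  -2.1] [-0.76  0.12 -0.08] [ 0.0003  0.001  -1.    ]
12.2 [ 0.6387 -0.2476  0.1552] [ 0.7 -3.2 -1.6] [-0.79  0.09 -0.08] [ 0.0003  0.0009 -1.    ]
```

step_arm:
  moves:
    - [1, 0, -0.5, -0.5, 0, 0, 0]
    - [1, 0, -0.5, -1, 0, 0, 0]
    - [1, 0, -0.5, -1.5, 0, 0, 0]
    - [1, 0, -0.5, -1.5, 0, 0, 0]
    - [1, 0, -0.5, -1.5, 0, 0, 0]

```text
clock: 12.75
position: [0.6387, -0.2478, 0.1537]
ee_rot: [0.703, 0.711, 0.001, -0.0]
ft_force: [-1.3, -2.4, -1.9]
grip_width: 0.16
grasp_force: 71.4
```

step_arm:
  moves:
    - [1, 0, 0, -0.5, 0, 0, 0]
    - [1, 0, 0, -1, 0, 0, 0]
    - [1, 0, 0, -1.5, 0, 0, 0]
    - [1, 0, 0, -1.5, 0, 0, 0]
    - [1, 0, 0, -1.5, 0, 0, 0]

```text
clock: 13.25
position: [0.6387, -0.248, 0.1522]
ee_rot: [0.703, 0.711, 0.001, -0.0]
ft_force: [-1.4, -1.9, -2.1]
grip_width: 0.155
grasp_force: 71.4
```

step_arm:
  moves:
    - [1, 0, -0.3, -0.5, 0, 0, 0]
    - [1, 0, -0.3, -1, 0, 0, 0]
    - [1, 0, -0.3, -1.5, 0, 0, 0]
    - [1, 0, -0.3, -2, 0, 0, 0]
    - [1, 0, -0.3, -2, 0, 0, 0]
    - [1, 0, -0.3, -2, 0, 0, 0]

```text
clock: 13.85
position: [0.6389, -0.2483, 0.1509]
ee_rot: [0.703, 0.711, 0.001, -0.0]
ft_force: [-3.2, 0.6, 6.4]
grip_width: 0.157
grasp_force: 72.6
```

step_arm:
  moves:
    - [1, 0, 0, -0.5, 0, 0, 0]
    - [1, 0, 0, -1, 0, 0, 0]
    - [1, 0, 0, -1.5, 0, 0, 0]
    - [1, 0, 0, -1.5, 0, 0, 0]
    - [1, 0, 0, -1.5, 0, 0, 0]

```text
clock: 14.35
position: [0.6392, -0.2485, 0.1502]
ee_rot: [0.703, 0.711, 0.001, 0.0]
ft_force: [-3.0, 1.0, 9.3]
grip_width: 0.155
grasp_force: 71.5
```

```bash
python3 - <<'E'
from fit import *
np.set_printoptions(precision=4,suppress=True)
o=manip.get_obs();print(o["clock"],o["position"],o["ft_force"].round(1),o["torque"].round(2),R.from_quat(o["ee_rot"]).as_matrix()[:,2])
bl=lambda im:cv2.GaussianBlur(im,(0,0),.6).astype(np.float32)
c={};g={};I={}
for n in("scene","side","wrist"):
    im,*cc=cam(n);c[n]=cc;g[n]=bl(im);I[n]=im
sk=lambda t:abs((t+np.pi)%(2*np.pi)-np.pi)<.35
two={k:c[k] for k in("scene","side")}
for w in(.004,.006,.008):print("fixed",edge(two,g,[.639,-.245,.147],.0895,sk,w))
print("wrist",edge({"wrist":c["wrist"]},g,[.64,-.246,.15],.09,lambda t:sk(t) or np.sin(t)<-.3,.006))
a=cv2.resize(I["scene"][195:295,185:300],(690,600),interpolation=cv2.INTER_CUBIC)[:, :400] if 0 else cv2.resize(I["scene"][205:285,190:290],(400,320),interpolation=cv2.INTER_CUBIC)
b=cv2.resize(I["side"][205:285,335:435],(400,320),interpolation=cv2.INTER_CUBIC)
w=np.zeros((270,800,3),np.uint8);w[:260,:300]=cv2.resize(I["wrist"][190:320,380:530],(300,260))
cv2.imwrite("pics/m5.png",np.vstack([np.hstack([a,b]),w]))
E
```

```text
14.35 [ 0.6392 -0.2485  0.1502] [-3.   1.   9.3] [ 0.9   0.71 -0.26] [ 0.0023  0.001  -1.    ]
fixed (array([ 0.6382, -0.246 ,  0.1487]), 92, np.float64(0.9749104930508248))
fixed (array([ 0.6381, -0.2461,  0.1488]), 99, np.float64(1.121845768404378))
fixed (array([ 0.638 , -0.2461,  0.1485]), 99, np.float64(1.0993045678618918))
wrist (array([ 0.6398, -0.2459,  0.1519]), 39, np.float64(0.46745973434415833))
```

View pics/m5.png

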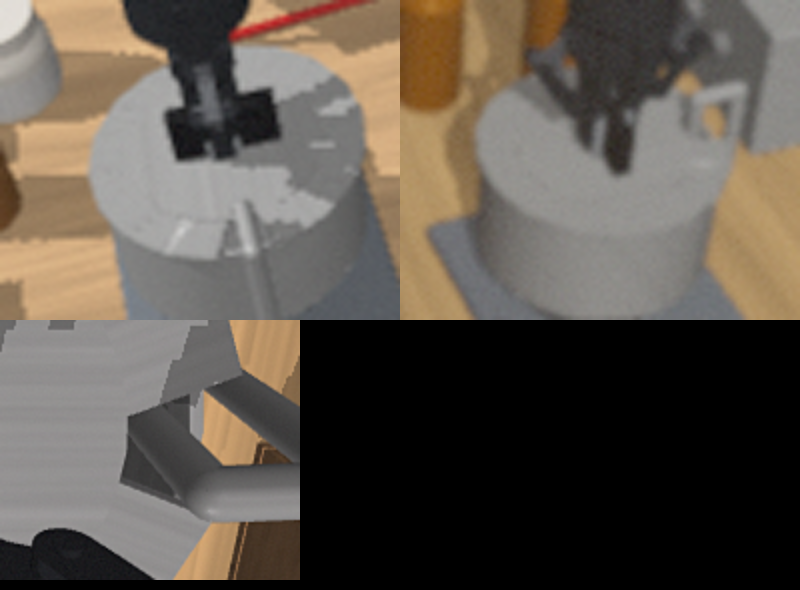

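The lid rests on the rim with the pipe in the notch, and the flange edge meets the rim in both views. I'll press slightly more to check the seat.

step_arm:
  moves:
    - [1, 0, 0, -0.5, 0, 0, 0]
    - [1, 0, 0, -1, 0, 0, 0]
    - [1, 0, 0, -1.5, 0, 0, 0]
    - [1, 0, 0, -1.5, 0, 0, 0]
    - [1, 0, 0, -1.5, 0, 0, 0]

```text
clock: 15.0
position: [0.6392, -0.2485, 0.1501]
ee_rot: [0.703, 0.711, 0.002, 0.001]
ft_force: [-6.6, 3.8, 20.2]
grip_width: 0.16
grasp_force: 73.5
```

```bash
python3 - <<'E'
from h import *
o=manip.get_obs();print(o["position"],o["ft_force"].round(1),o["torque"].round(2),R.from_quat(o["ee_rot"]).as_matrix()[:,2])
E
```

```text
[ 0.63921725 -0.24853806  0.15011304] [-6.6  3.8 20.2] [ 1.48  1.95 -0.37] [ 0.00292549  0.00145248 -0.99999467]
```

The seat is hard: 11 N more moved it only 0.1 mm. I'll ease the load, release and back off.

step_arm:
  moves:
    - [1, 0, 0.5, 1, 0, 0, 0]
    - [1, 0, 0.5, 2, 0, 0, 0]
    - [1, 0, 0.5, 2.5, 0, 0, 0]
    - [1, 0, 0.5, 2.5, 0, 0, 0]
    - [1, 0, 0.5, 2.5, 0, 0, 0]

```text
clock: 15.5
position: [0.6392, -0.2485, 0.1503]
ee_rot: [0.703, 0.711, 0.001, 0.001]
ft_force: [2.3, -3.2, 5.8]
grip_width: 0.161
grasp_force: 70.4
```

step_arm:
  moves:
    - [0.7, 0, 0, 0, 0, 0, 0]
    - [0.6, 0, 0, 0, 0, 0, 0]
    - [0.5, 0, 0, 0, 0, 0, 0]
    - [0.5, 0, 0, 0, 0, 0, 0]
    - [0.5, 0, 0, 0, 0, 0, 0]
    - [0.5, 0, 0, 10, 0, 0, 0]
    - [0.5, 0, 0, 25, 0, 0, 0]
    - [0.5, 0, 0, 40, 0, 0, 0]
    - [0.5, 0, 0, 55, 0, 0, 0]
    - [0.5, 0, 0, 70, 0, 0, 0]

```text
clock: 16.5
position: [0.6389, -0.2481, 0.2218]
ee_rot: [0.703, 0.711, 0.001, 0.0]
ft_force: [-1.1, -0.1, -0.5]
grip_width: 0.501
grasp_force: 0.0
```

step_arm:
  moves:
    - [0.5, 0, 0, 20, 0, 0, 0]
    - [0.5, 0, 0, 40, 0, 0, 0]
    - [0.5, 0, 0, 60, 0, 0, 0]
    - [0.5, 0, 0, 80, 0, 0, 0]
    - [0.5, 0, 0, 80, 0, 0, 0]
    - [0.5, 0, 0, 80, 0, 0, 0]
    - [0.5, 0, 0, 80, 0, 0, 0]

```text
clock: 17.2
position: [0.6384, -0.2477, 0.299]
ee_rot: [0.703, 0.711, 0.0, -0.001]
ft_force: [-0.6, 0.7, 0.5]
grip_width: 0.504
grasp_force: 0.0
```

```bash
python3 - <<'E'
from fit import *
np.set_printoptions(precision=4,suppress=True)
o=manip.get_obs();print(o["clock"],o["position"],o["ft_force"].round(1))
bl=lambda im:cv2.GaussianBlur(im,(0,0),.6).astype(np.float32)
c={};g={}
for n in("scene","side"):
    im,*cc=cam(n);c[n]=cc;g[n]=bl(im)
sk=lambda t:abs((t+np.pi)%(2*np.pi)-np.pi)<.35
for w in(.004,.006):print("fixed",edge(c,g,[.639,-.245,.147],.0895,sk,w))
E
```

```text
17.2 [ 0.6384 -0.2477  0.299 ] [-0.6  0.7  0.5]
fixed (array([ 0.6383, -0.2459,  0.1491]), 107, np.float64(1.2209052887789813))
fixed (array([ 0.6387, -0.2458,  0.1495]), 114, np.float64(1.2232489303284841))
```

```bash
python3 - <<'E'
from fit import *
np.set_printoptions(precision=4,suppress=True)
bl=lambda im:cv2.GaussianBlur(im,(0,0),.6).astype(np.float32)
V={n:cam(n) for n in("scene","side","wrist")};g={n:bl(V[n][0]) for n in V}
def run(cams,x0=(.6385,-.2455,.148,0,0),rad=.0897,w=.004):
    x=np.array(x0,float)
    for it in range(8):
        E=[];Rx=R.from_rotvec([x[3],x[4],0]).as_matrix()
        for n in cams:
            for t in np.radians(np.arange(24,338,3)):
                rr=np.arange(rad-w,rad+w,.0002)
                p=proj(*V[n][1:],x[:3]+np.column_stack([rr*np.cos(t),rr*np.sin(t),0*rr])@Rx.T).astype(np.float32)
                if p.min()<1 or p[:,0].max()>638 or p[:,1].max()>398:continue
                s=np.stack([cv2.remap(g[n][:,:,k].copy(),p[:,0].copy(),p[:,1].copy(),1).ravel() for k in range(3)],1)
                G=np.abs(np.gradient(s,axis=0)).sum(1);k=np.argmax(G)
                if 2<k<len(rr)-3 and G[k]>2:E.append((n,p[k]))
        def f(y):
            nn=R.from_rotvec([y[3],y[4],0]).as_matrix()[:,2];o=[]
            for n,p in E:
                C,d=ray(*V[n][1:],p);o.append(np.linalg.norm(C+d*((y[:3]-C)@nn)/(d@nn)-y[:3])-rad)
            return o
        x=least_squares(f,x,loss="soft_l1",f_scale=.0004).x
    a=np.abs(f(x));return x,len(E),np.median(a)*1e3
for c in(["wrist"],["scene","side"],["scene","side","wrist"]):print(c,run(c))
o=manip.get_obs();P=np.array([.6387,-.2435,.1416])
# pipe in the wrist view: light strip at its top, lower/upper edges at three columns
for x in(.09,.1,.108):
    q=[proj(*V["wrist"][1:],P+[x,y,.028])[0] for y in np.arange(-.014,.0141,.001)]
    print(x,[int(g["wrist"][int(round(b)),int(round(a))].sum()) for a,b in q])
E
```

```text
['wrist'] (array([ 0.6399, -0.2453,  0.1521, -0.0016,  0.0011]), 104, np.float64(0.3968606966791022))
['scene', 'side'] (array([ 0.6375, -0.2463,  0.147 ,  0.0102,  0.0255]), 150, np.float64(0.9269000261223487))
['scene', 'side', 'wrist'] (array([ 0.6404, -0.2457,  0.1511,  0.0023,  0.0154]), 246, np.float64(0.6754901239258426))
0.09 [425, 425, 423, 420, 415, 410, 403, 383, 399, 422, 442, 449, 440, 437, 425, 377, 336, 312, 286, 268, 312, 414, 413, 328, 193, 183, 184, 185, 184]
0.1 [467, 463, 457, 457, 456, 450, 452, 457, 411, 406, 432, 444, 446, 439, 439, 403, 351, 315, 300, 282, 245, 199, 189, 190, 196, 206, 208, 232, 323]
0.108 [482, 481, 477, 477, 474, 474, 475, 479, 422, 401, 420, 441, 448, 442, 438, 437, 368, 329, 308, 289, 255, 214, 228, 340, 451, 477, 469, 466, 481]
```

```bash
python3 -c "
from workcell import manip
print(manip.hand_in())"
```

```text
the job is handed in; nothing more can be done
None
```

The lid is on the pot with the pipe in its notch, released and handed in at about 17 s; the last camera check put it level to about 0.002 rad and 1–2 mm off centre, and no verdict came back.

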